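# Feel out the dragging idler roller

## Task

One of the three idler rollers in the three-pocket rack has a bad bearing that clearly drags. Turn each roller by hand about a quarter turn in its pocket, feeling how hard it turns, and leave all three pointers turned away from the front as the sign that they were tested; then lift out the unit that drags and seat it squarely and fully down in the single-pocket reject cradle, leaving the two good ones in their pockets. Handle the bearings gently, without jamming them against the rack or dropping them, and leave the other things on the table alone.

Things in the scene. Friction and masses are not known exactly. Their poses are not given: they have to be found in the camera images.
- rack: fixed aluminium rack, 91x261x16 mm, three square pockets in a row along its own y at y = -85, 0 and +85 mm, each 67x67 mm (1.5 mm play all round the flange), floor 6 mm above the table, walls 10 mm above the floor. Origin: centre of its underside; z up. Its yaw is within 0.2 rad of the robot's axes.
- cradle: fixed grey plastic reject cradle, 93x93x16 mm, with a single square pocket 69x69 mm (2.5 mm play all round the flange), floor 6 mm above the table, walls 10 mm above the floor. Origin: centre of its underside; z up, x and y along its sides; yaw within 0.3 rad of the robot's axes.
- unit_a: one of three loose, identical-looking idler units, about 0.45 kg: square steel flange 64x64x12 mm (housing to 21 mm) with a 46 mm diameter roller that turns about the vertical axis; its side is 23 to 55 mm above the underside, cap and pointer rib on top reach 60 mm. Liftable by the roller. Origin: centre of the underside; x, y along the flange's sides (not the roller's). Starts in a rack pocket, square to the rack.
- unit_b: one of three loose, identical-looking idler units, about 0.45 kg: square steel flange 64x64x12 mm (housing to 21 mm) with a 46 mm diameter roller that turns about the vertical axis; its side is 23 to 55 mm above the underside, cap and pointer rib on top reach 60 mm. Liftable by the roller. Origin: centre of the underside; x, y along the flange's sides (not the roller's). Starts in a rack pocket, square to the rack.
- unit_c: one of three loose, identical-looking idler units, about 0.45 kg: square steel flange 64x64x12 mm (housing to 21 mm) with a 46 mm diameter roller that turns about the vertical axis; its side is 23 to 55 mm above the underside, cap and pointer rib on top reach 60 mm. Liftable by the roller. Origin: centre of the underside; x, y along the flange's sides (not the roller's). Starts in a rack pocket, square to the rack.
- roller_a (a joint): angle of the roller on unit_a against its flange, rad, positive anticlockwise from above; 0 = pointer rib towards the unit's own -x (robot side), starts within 0.15 of 0. Two rollers turn freely (under 0.05 N m), one, any, drags (0.2 to 0.4 N m while it turns). Any roller stops dead when let go: drag shows only as resistance felt while turning (a rubbing part inside, under its top disc roller_a_c0).
- roller_b (a joint): angle of the roller on unit_b against its flange, rad, positive anticlockwise from above; 0 = pointer rib towards the unit's own -x (robot side), starts within 0.15 of 0. Two rollers turn freely (under 0.05 N m), one, any, drags (0.2 to 0.4 N m while it turns). Any roller stops dead when let go: drag shows only as resistance felt while turning (a rubbing part inside, under its top disc roller_b_c0).
- roller_c (a joint): angle of the roller on unit_c against its flange, rad, positive anticlockwise from above; 0 = pointer rib towards the unit's own -x (robot side), starts within 0.15 of 0. Two rollers turn freely (under 0.05 N m), one, any, drags (0.2 to 0.4 N m while it turns). Any roller stops dead when let go: drag shows only as resistance felt while turning (a rubbing part inside, under its top disc roller_c_c0).
- bush: bystander: small loose brown bush, 24 mm diameter, 25 mm tall, standing beside the cradle. Origin: centre of its underside.
- hex_key: bystander: loose steel hex key, 26x83x7 mm, lying beside the cradle. Origin: centre of its underside.

How it is judged:
On the way, in this order (a step that is already met when the one before it is completed fails the run):
1. all three rollers have been turned in their pockets and left more than 0.9 rad from the front, either way ((value of joint roller_a above 0.9 rad or value of joint roller_a below -0.9 rad) and (value of joint roller_b above 0.9 rad or value of joint roller_b below -0.9 rad) and (value of joint roller_c above 0.9 rad or value of joint roller_c below -0.9 rad) and distance of each of unit_a, unit_b, unit_c from where it was at the start of the episode below 0.008 m), for 0.2 s.
2. the dragging unit is lifted clear of the rack (((contact force between roller_a_c0 and anything else above 6 N and height (world z) of unit_a above 0.03 m) or (contact force between roller_b_c0 and anything else above 6 N and height (world z) of unit_b above 0.03 m) or (contact force between roller_c_c0 and anything else above 6 N and height (world z) of unit_c above 0.03 m))), for 0.1 s.
At the end, for the whole second after the job is handed in: The dragging unit rests at ease on the cradle's pocket floor (centred within 5 mm, underside within 2.5 mm of the floor, upright within 0.05 rad); the two free units stand upright in their pockets within 8 mm of their starts, pointers still more than 0.9 rad from the front (((contact force between roller_a_c0 and anything else above 6 N and x of unit_a in the frame of cradle between -0.005 and 0.005 m and y of unit_a in the frame of cradle between -0.005 and 0.005 m and height (world z) of unit_a below 0.0085 m and angle between each of unit_a, unit_b, unit_c's own z axis and vertical below 0.05 rad and linear speed of unit_a below 0.01 m/s and (value of joint roller_b above 0.9 rad or value of joint roller_b below -0.9 rad) and (value of joint roller_c above 0.9 rad or value of joint roller_c below -0.9 rad) and distance of each of unit_b, unit_c from where it was at the start of the episode below 0.008 m) or (contact force between roller_b_c0 and anything else above 6 N and x of unit_b in the frame of cradle between -0.005 and 0.005 m and y of unit_b in the frame of cradle between -0.005 and 0.005 m and height (world z) of unit_b below 0.0085 m and angle between each of unit_b, unit_a, unit_c's own z axis and vertical below 0.05 rad and linear speed of unit_b below 0.01 m/s and (value of joint roller_a above 0.9 rad or value of joint roller_a below -0.9 rad) and (value of joint roller_c above 0.9 rad or value of joint roller_c below -0.9 rad) and distance of each of unit_a, unit_c from where it was at the start of the episode below 0.008 m) or (contact force between roller_c_c0 and anything else above 6 N and x of unit_c in the frame of cradle between -0.005 and 0.005 m and y of unit_c in the frame of cradle between -0.005 and 0.005 m and height (world z) of unit_c below 0.0085 m and angle between each of unit_c, unit_a, unit_b's own z axis and vertical below 0.05 rad and linear speed of unit_c below 0.01 m/s and (value of joint roller_a above 0.9 rad or value of joint roller_a below -0.9 rad) and (value of joint roller_b above 0.9 rad or value of joint roller_b below -0.9 rad) and distance of each of unit_a, unit_b from where it was at the start of the episode below 0.008 m))); the robot touches nothing.
It fails at once if a unit is pressed, jammed or knocked against the rack with more than 30 N (contact force between any of unit_a, unit_b, unit_c and rack above 30 N).
It fails at once if a unit is dropped or pressed into the cradle with more than 30 N (contact force between any of unit_a, unit_b, unit_c and cradle above 30 N).
It fails at once if a free unit is lifted out of the rack ((not (contact force between roller_a_c0 and anything else above 6 N) and height (world z) of unit_a above 0.02 m) or (not (contact force between roller_b_c0 and anything else above 6 N) and height (world z) of unit_b above 0.02 m) or (not (contact force between roller_c_c0 and anything else above 6 N) and height (world z) of unit_c above 0.02 m)).
It fails at once if the bush or the hex key is shifted by more than 20 mm (distance of any of bush, hex_key from where it was at the start of the episode above 0.02 m).
It also fails if it takes over 72 s, if anything falls off the work surface, if the arm or the gripper's body presses on something with over 40 N, if the wrist force passes 120 N, or if a joint passes its speed limit or range.

## Robot

A 6-joint arm with a two-finger parallel gripper is mounted at the origin on a cart in front of the work surface, level with it; the furniture and walls round the work are solid. World frame = base frame: x ahead of the robot, y to its left, z up, the work surface at z = 0. Lengths are in m, angles in rad, forces in N, time in s.
With the tool pointing down it reaches from about 0.325 to 0.925 m from the base axis. Payload 3.1 kg.
Tool frame: the origin (TCP) lies at the very end of the fingers, on their centre line; the grasp point (between the pads) lies 19 mm behind it (ctrl.tcp_to_grasp is the distance from the TCP to the grasp point, in m); z points along the fingers, x is the direction in which the jaws open and shut, and the axes are right-handed (so a half turn about z gives the same grasp; the last joint's range is limited). The gripper opens to 85 mm and grips with 20 to 120 N. Pads are 22 mm wide; open, the fingers measure 114 mm over their backs; the gripper's body (76 mm by 85 mm) begins 54 mm behind the grasp point. The pads swing forward as they close: fully open they stand 13 mm farther back than shut.
Start: joints at [1.057, 0.217, 1.613, -0, 1.311, -0.112], TCP at [0.244, 0.575, 0.231] pointing down, gripper open.
Joint ranges: [-2.75, 2.75], [-0.78, 2.1], [0.31, 2.55], [-1.13, 4.27], [0.13, 2.63], [-2.58, 2.58]. Speed limits (rad/s): [2.79, 2.79, 3.14, 3.14, 3.14, 3.14].

## Interface

Orientations are given as [roll, pitch, yaw] about the fixed x, y, z axes, in that order (R = Rz(yaw) Ry(pitch) Rx(roll)).
In Python, from plant import ctrl, optics gives the robot as it stands. The module is installed in compiled form; this text tells all that it offers. Calls block until the motion is done:
- ctrl.move_to(position, orientation): joint-space move of the TCP to a pose.
- ctrl.move_l(position, v=0.15, ori=None): straight line of the TCP; ori=None keeps the orientation; v is the mean speed in m/s.
- ctrl.set_joints(angles): joint-space move.
- ctrl.move_gripper(opening, f_grip=None): finger opening in m; f_grip is the grip in N (None keeps the last); returns when the fingers have stopped.
- ctrl.dwell(seconds).
- ctrl.ik(position, orientation): joint angles nearest the present ones, or None.
- ctrl.read_state(): the state.
- optics.camera(name): name is "side" or "top" or "wrist"; returns (picture, depth): 384x512x3 uint8, red, green, blue; 384x512 float32, m along the optical axis (not along the pixel's ray), 0 where there is no reading.
- optics.camera_params(name): a dict with "camera_matrix" (3x3 intrinsics, pixels), "k1" (the pictures are not rectified: a ray, as slopes to the right and down, at radius r is drawn at 1 + k1 r^2 times it, then the intrinsics apply), "R" (3x3) and "t" (3): a world point X has camera coordinates R X + t. Camera axes: x right, y down, z forward; pixel columns grow to the right and rows downward; lengths in m; the calibration is good to about 2 mm. A picture is of the moment at which its call begins: read the wrist's pose just before it. camera_params takes no time and is no camera call; for the wrist camera it gives the pose at the moment of the call.
A pose or a line that the arm cannot do raises ctrl.IKError and nothing moves.
- ctrl.sign_off(): hands the job in, once; it reports no verdict.
The state is a dict: "clock": time; "joint_positions": joint angles; "dq": joint speeds; "tau": joint torques, N m; "tcp_pos": TCP position; "orientation": TCP orientation; "wrist_force": force on the tool from outside, world axes, zero at the start; "ft_torque": the same for the moment, N m; "width": finger opening in m.
Only numpy, scipy, OpenCV 4.12 (cv2) and the standard library are available. Lean on these libraries where they do the work, as an engineer would, in place of code of your own. Each camera call takes 0.05 s, during which the arm holds its last target. There are 200 camera calls.

## Working session

There is one attempt and no reset: what is moved stays moved. The work goes in short steps, each a Python script; the robot and the scene stay as the last script left them, time stands still between calls to the robot, and variables do not carry over. Pictures are saved under pics/ and viewed, about 8 in all and at most 12, crops included, and the job is handed in when it is done.

```bash
mkdir -p pics; cat > h.py <<'E'
import numpy as np, cv2
from plant import ctrl, optics
def snap(n,f=None):
    p=optics.camera_params(n); im,d=optics.camera(n)
    if f: cv2.imwrite('pics/'+f,cv2.cvtColor(im,cv2.COLOR_RGB2BGR))
    return p,im,d
def ray(p,uv):
    K=np.array(p['camera_matrix']); x=(np.atleast_2d(uv)-[K[0,2],K[1,2]])/[K[0,0],K[1,1]]
    s=x.copy()
    for _ in range(20): s=x/(1+p['k1']*(s**2).sum(1,keepdims=True))
    R=np.array(p['R']); o=-R.T@np.array(p['t'])
    return o,np.c_[s,np.ones(len(s))]@R
def onplane(p,uv,z):
    o,d=ray(p,uv); return o+d*((z-o[2])/d[:,2:])
def cloud(p,d):
    v,u=np.mgrid[:d.shape[0],:d.shape[1]]
    o,r=ray(p,np.c_[u.ravel(),v.ravel()].astype(float))
    X=o+r*d.reshape(-1,1)
    X[d.ravel()==0]=np.nan
    return X.reshape(*d.shape,3)
E
python3 - <<'E'
from h import *
for n in('top','side'):
    p,im,d=snap(n,n+'1.png'); np.savez(n+'1.npz',im=im,d=d,**{k:np.array(v) for k,v in p.items()})
    print(n,-np.array(p['R']).T@p['t'],p['k1'],p['camera_matrix'][0])
s=ctrl.read_state();print(s)
E
```

```text
top [0.38214741 0.04493244 0.8927268 ] -0.030107313300228186 [367.70985735   0.         261.4386933 ]
side [0.9413583  0.71876485 0.48375104] -0.10904446016864916 [469.77093839   0.         246.92194289]
{'clock': 0.1, 'joint_positions': array([ 1.05682650e+00,  2.17702894e-01,  1.61478942e+00,  1.81340899e-05,
        1.31133268e+00, -1.12192624e-01]), 'dq': array([ 0.00136074, -0.00067505, -0.0014603 ,  0.00057476, -0.00122264,
        0.00074728]), 'tau': array([-3.01365435e-04, -3.98077619e+01, -3.04969740e+01, -1.58653520e-04,
        4.34913469e-03,  2.78178334e-05]), 'tcp_pos': array([0.24400878, 0.57458553, 0.23007565]), 'orientation': array([-3.14132532e+00,  2.21634035e-03,  1.16901475e+00]), 'wrist_force': array([ 0.24787108, -0.23557491,  0.12275732]), 'ft_torque': array([-0.02858686,  0.00059229,  0.0296397 ]), 'width': 0.08551886780749003}
```

View pics/top1.png

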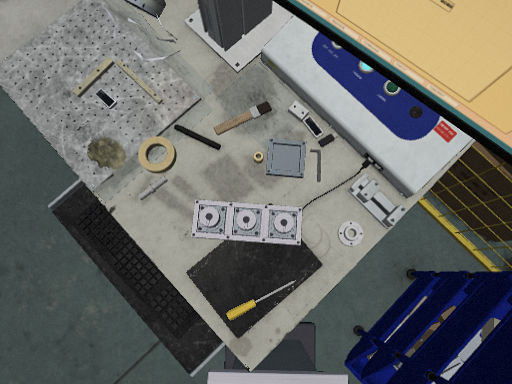

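View pics/side1.png

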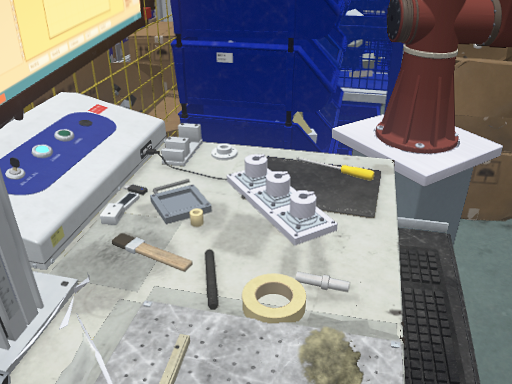

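```bash
python3 - <<'E'
from h import *
f=np.load('top1.npz'); p={k:f[k] for k in f if k not in('im','d')}; im,d=f['im'],f['d']
X=cloud(p,d); z=X[...,2]
print('table z',np.nanmedian(z[180:200,150:190]))
def comps(m,lo):
    n,l,s,c=cv2.connectedComponentsWithStats(m.astype(np.uint8))
    return [(c[i],s[i,4],l==i) for i in range(1,n) if s[i,4]>lo]
roi=np.zeros(z.shape,bool); roi[130:260,180:330]=1
for c,a,m in comps(roi&(z>.008)&(z<.09),15):
    pts=X[m][:,:2]; r=cv2.minAreaRect((pts*1000).astype(np.float32)); print(c,a,r,'z',np.median(z[m]))
for c,a,m in comps(roi&(z>.048)&(z<.09),15):
    uv=np.argwhere(m)[:,::-1].astype(float); (uc,r)=cv2.minEnclosingCircle(uv.astype(np.float32))
    print('roller',c,a,np.median(z[m]),onplane(p,[c,uc],.061),X[m].mean(0))
c=cv2.resize(cv2.cvtColor(im[140:250,185:330],cv2.COLOR_RGB2BGR),None,fx=5,fy=5,interpolation=cv2.INTER_CUBIC); cv2.imwrite('pics/crop1.png',c)
p=optics.camera_params('wrist'); print(p)
E
```

```text
table z 0.0015702542687416332
[201.22457627 138.24152542] 236 ((703.2349243164062, 206.71994018554688), (109.15379333496094, 16.330686569213867), 66.31884002685547) z 0.015265411444654153
[220.09090909 131.18181818] 33 ((720.5389404296875, 153.86013793945312), (9.633702278137207, 28.04863739013672), 4.943011283874512) z 0.011606489405520115
[317.05660377 132.05660377] 53 ((723.5266723632812, -89.16656494140625), (17.143720626831055, 30.9448299407959), 1.740919589996338) z 0.010001272071003986
[324.65277778 139.83333333] 72 ((706.236083984375, -110.49095153808594), (17.383270263671875, 32.851219177246094), 33.285675048828125) z 0.010170609774720063
[285.6        157.13566434] 715 ((657.131103515625, -9.916080474853516), (92.97763061523438, 93.79882049560547), 86.0008544921875) z 0.016460011438724442
[257.97402597 156.38961039] 77 ((655.1105346679688, 59.20234680175781), (24.166458129882812, 19.765281677246094), 1.3776311874389648) z 0.025143687392782832
[281.61538462 156.84615385] 26 ((658.4653930664062, 0.15871334075927734), (13.5943603515625, 23.129512786865234), 65.58561706542969) 
[... 393 characters left out ...]
44600093158 [[0.49196674 0.08230408 0.061     ]
 [0.49209874 0.08196077 0.061     ]] [0.49185527 0.08225566 0.06205424]
roller [283.36363636 222.20689655] 319 0.06193458802354579 [[ 0.48718886 -0.00314842  0.061     ]
 [ 0.48729275 -0.00326539  0.061     ]] [ 0.48710571 -0.00309767  0.06185595]
{'camera_matrix': array([[302.86457833,   0.        , 253.00973276],
       [  0.        , 302.86457833, 190.32200794],
       [  0.        ,   0.        ,   1.        ]]), 'k1': -0.04190003541827742, 'R': array([[ 0.39114043,  0.92032856, -0.00212538],
       [ 0.87071312, -0.36930382,  0.32476662],
       [ 0.29810708, -0.12887995, -0.9457918 ]]), 't': array([-0.62347681, -0.0422091 ,  0.37984061])}
```

View pics/crop1.png

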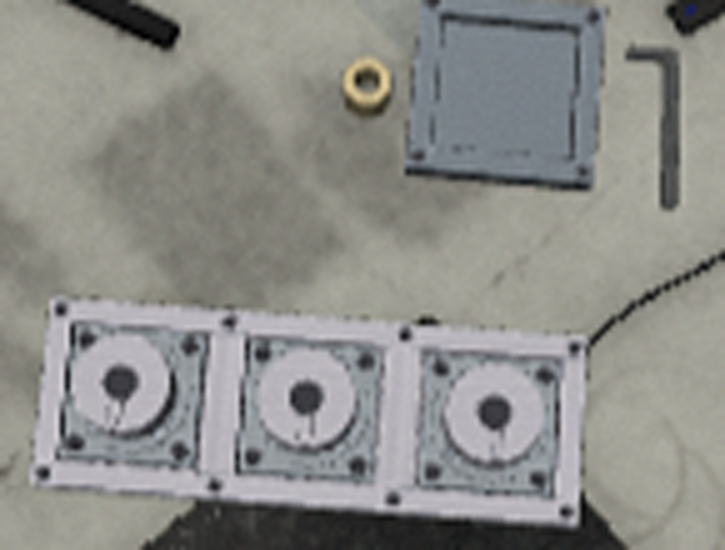

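```bash
python3 - <<'E'
from h import *
ctrl.move_to([.53,.06,.22],[np.pi,0,0]); s=ctrl.read_state(); print(s['clock'],s['joint_positions'].round(3),s['tcp_pos'])
p,im,d=snap('wrist','w1.png'); np.savez('w1.npz',im=im,d=d,**{k:np.array(v) for k,v in p.items()})
X=cloud(p,d); z=X[...,2]
def comps(m,lo):
    n,l,s,c=cv2.connectedComponentsWithStats(m.astype(np.uint8)); return [(c[i],s[i,4],l==i) for i in range(1,n) if s[i,4]>lo]
roi=(X[...,0]>.4)&(X[...,0]<.73)&(X[...,1]>-.08)&(X[...,1]<.26)
for c,a,m in comps(roi&(z>.009)&(z<.09),100):
    print(c,a,cv2.minAreaRect((X[m][:,:2]*1000).astype(np.float32)),np.median(z[m]))
for c,a,m in comps(roi&(z>.052)&(z<.09),100):
    uv=np.argwhere(m)[:,::-1]; e=cv2.fitEllipse(cv2.convexHull(uv.astype(np.int32)))
    print('roller',a,np.median(z[m]),onplane(p,[c,e[0]],.061))
E
```

```text
2.2167 [-0.018  0.032  1.84   0.     1.269 -0.019] [0.52999494 0.06082828 0.22004682]
[410.0874036   37.72664953] 1167 ((697.74267578125, 195.1843719482422), (88.46308898925781, 15.768082618713379), 64.79501342773438) 0.013744932841512625
[219.39910648 129.44149149] 17459 ((479.5406799316406, 80.31639099121094), (261.8306884765625, 116.00141906738281), 87.09075164794922) 0.016538150009088926
[427.58024691  79.10699588] 243 ((727.096435546875, 150.6260223388672), (16.375154495239258, 34.29914093017578), 21.54871940612793) 0.00997373840838095
[358.02061856 165.51030928] 388 ((653.463134765625, 57.05225372314453), (23.778854370117188, 23.77509307861328), 86.11540985107422) 0.02341142271082522
[351.46688207 214.86268174] 2476 ((654.9844360351562, -12.35580825805664), (93.51314544677734, 93.79728698730469), 85.86222076416016) 0.015064438810340058
roller 2002 0.05999877821705907 [[0.49696275 0.16537308 0.061     ]
 [0.49696496 0.16539192 0.061     ]]
roller 1590 0.06002646642837223 [[0.49235795 0.08161419 0.061     ]
 [0.49236607 0.0815618  0.061     ]]
roller 1287 0.06012619261786972 [[ 0.48766159 -0.00276849  0.061     ]
 [ 0.48774746 -0.00265075  0.061     ]]
```

View pics/w1.png

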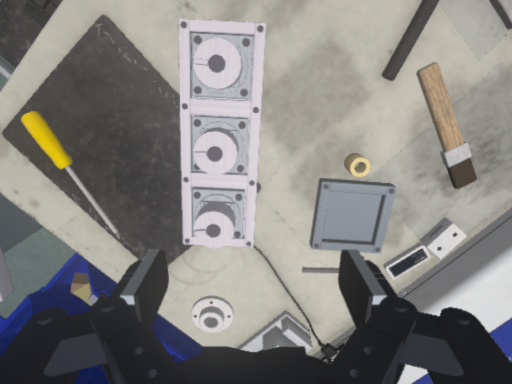

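```bash
cat >> h.py <<'E'
P=[np.array(v) for v in([.4968,.166],[.4921,.0818],[.4875,-.003])]
def rep(t=''):
    s=ctrl.read_state(); print(t,'t%.2f'%s['clock'],'F',s['wrist_force'].round(2),'T',s['ft_torque'].round(3),'q6',s['joint_positions'][5].round(3),'tau6',s['tau'][5].round(3),'w',round(s['width'],4),'tcp',s['tcp_pos'].round(4),flush=True); return s
def turn(i,y0=-.75,n=7,step=.2,fg=35):
    x,y=P[i]
    ctrl.move_gripper(.066,20); ctrl.move_to([x,y,.11],[np.pi,0,y0]); ctrl.move_l([x,y,.030],v=.1); rep('down')
    ctrl.move_gripper(.03,20); rep('closed20')
    ctrl.move_gripper(.03,fg); s=rep('closed')
    q=s['joint_positions'].copy()
    for k in range(n):
        q[5]-=step; ctrl.set_joints(q); rep('rot%d'%k)
    return q
E
python3 - <<'E'
from h import *
turn(0,n=3)
E
```

```text
down t4.46 F [ 0.28 -0.63 -0.24] T [-0.009 -0.    -0.021] q6 0.938 tau6 -0.0 w 0.066 tcp [0.4975 0.1661 0.0306]
closed20 t4.78 F [-2.35  0.85  6.22] T [ 0.226  0.315 -0.005] q6 0.938 tau6 -0.016 w 0.045 tcp [0.4974 0.1665 0.0311]
closed t4.99 F [-2.67  1.12  6.57] T [ 0.146  0.373 -0.017] q6 0.938 tau6 -0.025 w 0.0451 tcp [0.4974 0.1665 0.0312]
rot0 t5.30 F [-2.46  0.42  2.66] T [-0.005  0.34   0.163] q6 0.741 tau6 0.088 w 0.0444 tcp [0.4972 0.1663 0.0313]
rot1 t5.61 F [-3.   -0.35  3.51] T [-0.068  0.494  0.216] q6 0.543 tau6 0.202 w 0.0449 tcp [0.4972 0.1664 0.0313]
rot2 t5.92 F [-3.8   0.09  5.1 ] T [-0.072  0.649  0.258] q6 0.343 tau6 0.226 w 0.0449 tcp [0.497  0.1664 0.0312]
```

```bash
python3 - <<'E'
from h import *
q=ctrl.read_state()['joint_positions'].copy()
for k in range(5):
    q[5]-=.2; ctrl.set_joints(q); rep('rot%d'%(k+3))
ctrl.move_gripper(.066,20); s=rep('open'); x,y=s['tcp_pos'][:2]; ctrl.move_l([x,y,.11],v=.15)
turn(1,n=8)
ctrl.move_gripper(.066,20); s=rep('open'); x,y=s['tcp_pos'][:2]; ctrl.move_l([x,y,.11],v=.15)
E
```

```text
rot3 t6.22 F [-4.46 -0.84  5.12] T [-0.021  0.624  0.23 ] q6 0.149 tau6 0.219 w 0.0446 tcp [0.4968 0.1664 0.0312]
rot4 t6.53 F [-5.08 -0.12  5.88] T [-0.07   0.739  0.323] q6 -0.052 tau6 0.26 w 0.0447 tcp [0.4966 0.1664 0.0312]
rot5 t6.84 F [-5.92 -0.6   7.6 ] T [-0.076  0.768  0.286] q6 -0.252 tau6 0.259 w 0.0445 tcp [0.4963 0.1663 0.0312]
rot6 t7.15 F [-6.09 -1.23  7.08] T [-0.172  0.904  0.25 ] q6 -0.452 tau6 0.258 w 0.0444 tcp [0.496  0.1662 0.0312]
rot7 t7.46 F [-6.98 -1.41  7.74] T [-0.164  0.982  0.286] q6 -0.652 tau6 0.259 w 0.0449 tcp [0.4958 0.1661 0.0312]
open t7.80 F [0.42 1.12 0.39] T [ 0.006 -0.01   0.019] q6 -0.655 tau6 0.01 w 0.0661 tcp [0.4977 0.1665 0.0312]
down t10.93 F [-0.76 -0.69  0.72] T [ 0.018 -0.033 -0.017] q6 0.774 tau6 -0.0 w 0.0659 tcp [0.4928 0.0819 0.0305]
closed20 t11.24 F [-2.59  1.21  5.79] T [0.184 0.296 0.044] q6 0.774 tau6 0.001 w 0.0453 tcp [0.4927 0.0821 0.0311]
closed t11.46 F [-1.23  1.96  6.93] T [ 0.201  0.403 -0.006] q6 0.774 tau6 0.005 w 0.0445 tcp [0.4927 0.0821 0.0311]
rot0 t11.77 F [-1.18  2.    1.44] T [0.107 0.215 0.015] q6 0.577 tau6
[... 257 characters left out ...]
 0.0824 0.0311]
rot3 t12.69 F [-6.64  2.53  6.1 ] T [0.348 0.871 0.026] q6 -0.022 tau6 -0.033 w 0.0445 tcp [0.4913 0.0824 0.0311]
rot4 t13.00 F [-6.41  1.73  8.15] T [0.315 1.012 0.053] q6 -0.222 tau6 -0.034 w 0.045 tcp [0.4909 0.0824 0.0312]
rot5 t13.31 F [-7.93  1.24  9.52] T [0.283 1.194 0.022] q6 -0.422 tau6 -0.035 w 0.0447 tcp [0.4905 0.0823 0.0312]
rot6 t13.62 F [-8.32  0.71 11.02] T [0.161 1.327 0.045] q6 -0.622 tau6 -0.035 w 0.0448 tcp [0.4902 0.0821 0.0312]
rot7 t13.93 F [-9.47 -0.14 11.05] T [0.022 1.422 0.063] q6 -0.822 tau6 -0.035 w 0.0451 tcp [0.4899 0.0818 0.0312]
open t14.27 F [-0.76  0.05  0.65] T [ 0.011 -0.011  0.051] q6 -0.825 tau6 0.009 w 0.0664 tcp [0.4934 0.0819 0.0312]
```

```bash
python3 - <<'E'
from h import *
turn(2,n=7)
ctrl.move_gripper(.066,20); s=rep('open'); x,y=s['tcp_pos'][:2]; ctrl.move_l([x,y,.11],v=.15)
ctrl.move_to([.53,.06,.22],[np.pi,0,0]); rep('look')
p,im,d=snap('wrist','w2.png'); np.savez('w2.npz',im=im,d=d,**{k:np.array(v) for k,v in p.items()})
o=cv2.cvtColor(im[10:260,170:410],cv2.COLOR_RGB2BGR); cv2.imwrite('pics/w2c.png',cv2.resize(o,None,fx=2.4,fy=2.4,interpolation=cv2.INTER_CUBIC))
X=cloud(p,d); z=X[...,2]
n,l,s,c=cv2.connectedComponentsWithStats(((z>.052)&(z<.09)&(X[...,0]<.53)&(X[...,0]>.45)&(X[...,1]>-.05)).astype(np.uint8))
for i in range(1,n):
    if s[i,4]>100: print(onplane(p,c[i],.061))
E
```

```text
down t17.39 F [ 0.31 -0.35 -0.06] T [ 0.012  0.007 -0.054] q6 0.6 tau6 -0.0 w 0.0661 tcp [ 0.4882 -0.0031  0.0305]
closed20 t17.69 F [-0.99  1.89  6.04] T [ 0.258  0.363 -0.007] q6 0.6 tau6 0.01 w 0.0457 tcp [ 0.4881 -0.0029  0.0311]
closed t17.91 F [-2.19  0.84  7.04] T [ 0.275  0.31  -0.009] q6 0.6 tau6 0.005 w 0.045 tcp [ 0.4882 -0.0029  0.0312]
rot0 t18.22 F [-1.63  0.99  1.35] T [0.311 0.234 0.015] q6 0.403 tau6 -0.063 w 0.0453 tcp [ 0.4879 -0.0027  0.0312]
rot1 t18.52 F [-3.92  2.68  5.05] T [0.549 0.666 0.032] q6 0.205 tau6 -0.062 w 0.0449 tcp [ 0.4874 -0.0024  0.0312]
rot2 t18.83 F [-5.45  2.96  6.77] T [0.551 0.823 0.   ] q6 0.004 tau6 -0.038 w 0.0453 tcp [ 0.4869 -0.0023  0.0312]
rot3 t19.14 F [-6.32  2.19  8.89] T [0.47  1.019 0.022] q6 -0.196 tau6 -0.041 w 0.0452 tcp [ 0.4863 -0.0023  0.0312]
rot4 t19.45 F [-7.3   2.57 10.1 ] T [ 0.493  1.253 -0.016] q6 -0.396 tau6 -0.043 w 0.045 tcp [ 0.4857 -0.0024  0.0312]
rot5 t19.76 F [-9.6   2.06 12.27] T [ 0.367  1.482 -0.009] q6 -0.596 tau6 -0.044 w 0.045 tcp [ 0.4852 -0.0025  0.0312]
rot6 t20.07 F [-11.84   1.34  13.98] T [ 1.860e-01  1.692e+00 -1.000e-03] q6 -0.796 tau6 -0.045 w 0.0452 tcp [ 0.4847 -0.0028  0.0312]
open t20.40 F [ 0.33 -0.04  0.68] T [0.008 0.045 0.012] q6 -0.799 tau6 0.009 w 0.0658 tcp [ 0.489  -0.0032  0.0313]
look t21.85 F [ 0.43 -0.45  0.1 ] T [-0.052 -0.006  0.012] q6 -0.02 tau6 0.013 w 0.0656 tcp [0.5288 0.0599 0.218 ]
[[0.49780195 0.16484885 0.061     ]]
[[0.49271355 0.08122418 0.061     ]]
[[ 0.48827651 -0.00296691  0.061     ]]
```

View pics/w2c.png

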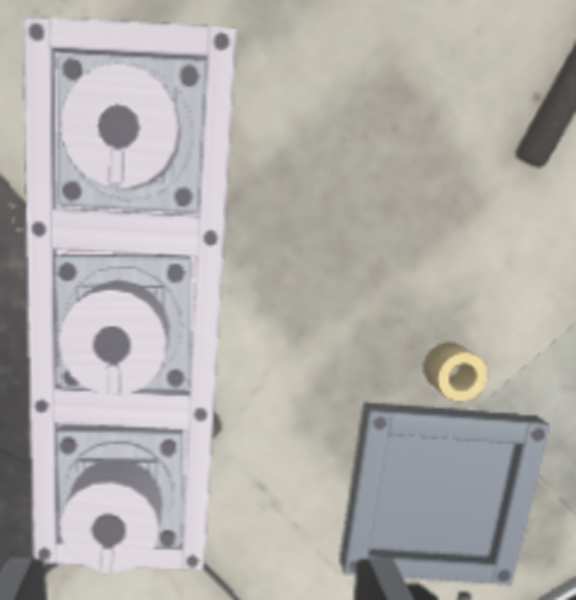

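```bash
python3 - <<'E'
from h import *
for fn in('w1.npz','w2.npz','top1.npz'):
    f=np.load(fn); p={k:f[k] for k in f if k not in('im','d')}
    g=cv2.cvtColor(f['im'],cv2.COLOR_RGB2GRAY); 
    bh=cv2.morphologyEx(g,cv2.MORPH_BLACKHAT,cv2.getStructuringElement(cv2.MORPH_ELLIPSE,(13,13)))
    for name,c,h,r0,r1 in(('unit',P[0],.018,.027,.040),('cradle',np.array([.656,-.0112]),.016,.052,.064)):
        for t in(25,):
            n,l,s,cc=cv2.connectedComponentsWithStats((bh>t).astype(np.uint8))
            out=[]
            for i in range(1,n):
                if not 4<=s[i,4]<150: continue
                m=(l==i); uv=np.argwhere(m)[:,::-1]; w=bh[m].astype(float); u=(uv*w[:,None]).sum(0)/w.sum()
                X=onplane(p,u,h)[0,:2]
                if r0<np.linalg.norm(X-c)<r1: out.append((X*1000).round(1).tolist()+[int(s[i,4])])
            print(fn,name,out)
E
```

```text
w1.npz unit [[472.6, 191.3, 66], [522.7, 188.8, 62], [520.1, 138.6, 55], [475.7, 134.8, 15], [493.7, 133.7, 12], [511.3, 132.6, 6]]
w1.npz cradle [[617.8, 31.0, 24], [698.7, 25.4, 25], [611.8, -49.4, 17], [693.4, -56.4, 27]]
w2.npz unit [[473.6, 190.9, 66], [523.6, 188.2, 64], [529.5, 174.6, 11], [528.7, 159.1, 11], [470.8, 140.9, 58], [520.8, 138.3, 56], [482.4, 133.4, 21], [501.6, 132.3, 26]]
w2.npz cradle [[618.1, 31.0, 21], [698.8, 25.4, 27], [616.8, -53.9, 99], [693.3, -56.5, 31]]
top1.npz unit []
top1.npz cradle [[700.5, 28.2, 9]]
```

```bash
python3 - <<'E'
from h import *
x,y=.4972,.1653
ctrl.move_gripper(.066,20); ctrl.move_to([x,y,.11],[np.pi,0,0]); ctrl.move_l([x,y,.030],v=.1); rep('down')
ctrl.move_gripper(.03,20); rep('c20'); ctrl.move_gripper(.03,45); s=rep('c45')
for dz in(.035,.04,.05): ctrl.move_l([x,y,dz],v=.04); rep('lift')
ctrl.move_l([x,y,.135],v=.12); rep('lifted')
ctrl.move_to([x+.1583,y-.1777,.135],[np.pi,0,-.013]); ctrl.dwell(.2); rep('over')
p,im,d=snap('wrist','w3.png'); np.savez('w3.npz',im=im,d=d,**{k:np.array(v) for k,v in p.items()})
p,im,d=snap('side','s3.png'); cv2.imwrite('pics/s3c.png',cv2.resize(cv2.cvtColor(im[90:290,90:350],cv2.COLOR_RGB2BGR),None,fx=2.5,fy=2.5))
E
```

```text
down t23.73 F [-0.4  -0.2   0.95] T [ 0.052 -0.031 -0.012] q6 0.187 tau6 -0.0 w 0.0663 tcp [0.498  0.1654 0.0307]
c20 t24.05 F [-3.05 -1.59  5.56] T [-0.054  0.625  0.071] q6 0.187 tau6 0.033 w 0.0457 tcp [0.4969 0.1655 0.0312]
c45 t24.27 F [-3.87 -0.27  6.4 ] T [-0.069  0.661 -0.048] q6 0.187 tau6 0.038 w 0.0452 tcp [0.4969 0.1655 0.0313]
lift t24.54 F [-1.37  0.23 -5.16] T [ 0.01  -0.001 -0.021] q6 0.187 tau6 0.001 w 0.0449 tcp [0.4968 0.1653 0.0348]
lift t24.82 F [ 0.04 -0.07 -3.86] T [0.083 0.168 0.047] q6 0.187 tau6 0.024 w 0.0447 tcp [0.4968 0.1652 0.0399]
lift t25.22 F [-0.23  0.38 -4.34] T [ 0.011  0.007 -0.053] q6 0.187 tau6 0.0 w 0.0448 tcp [0.498  0.1654 0.0507]
lifted t26.07 F [-0.48  0.67 -4.41] T [-0.     0.019  0.01 ] q6 0.187 tau6 -0.0 w 0.045 tcp [0.4963 0.1651 0.1341]
over t27.22 F [-0.03 -0.25 -4.54] T [-0.008 -0.007  0.051] q6 -0.113 tau6 0.001 w 0.0452 tcp [ 0.6546 -0.0105  0.1349]
```

View pics/w3.png

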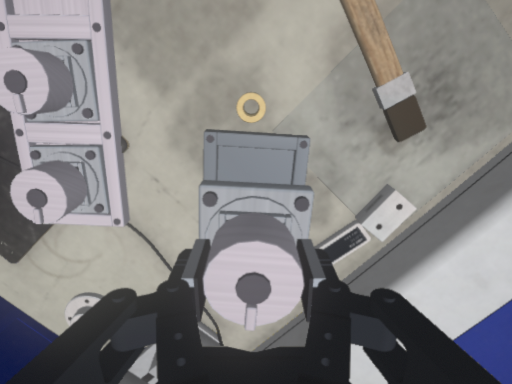

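View pics/s3c.png

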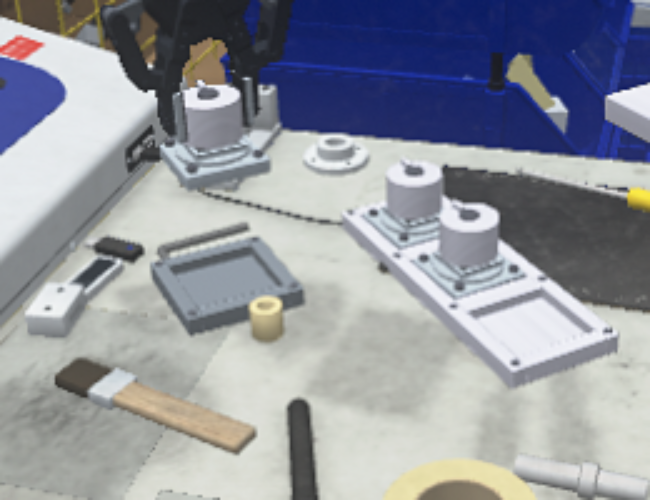

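```bash
python3 - <<'E'
from h import *
f=np.load('w3.npz'); p={k:f[k] for k in f if k not in('im','d')}
g=cv2.cvtColor(f['im'],cv2.COLOR_RGB2GRAY); bh=cv2.morphologyEx(g,cv2.MORPH_BLACKHAT,cv2.getStructuringElement(cv2.MORPH_ELLIPSE,(21,21)))
def blob(u,v,r=8):
    w=bh[v-r:v+r+1,u-r:u+r+1].astype(float); w[w<.5*w.max()]=0; b,a=np.mgrid[-r:r+1,-r:r+1]
    return [u+(a*w).sum()/w.sum(),v+(b*w).sum()/w.sum()]
for n,h,L,a,b in(('unit',.1216,25.05,(210,199),(302,204)),('cradle',.016,40.8,(210,137),(303,143))):
    A,B=onplane(p,[blob(*a),blob(*b)],h)[:,:2]*1000
    e=(B-A)/np.linalg.norm(B-A); y=np.array([-e[1],e[0]])
    print(n,A,B,np.linalg.norm(B-A),'yaw',np.arctan2(e[1],e[0]),'centre',(A+B)/2-y*L)
X=cloud(p,f['d']); print(np.nanmedian(X[186:196,225:290,2]))
E
```

```text
unit [631.39393034  15.22204505] [681.40637649  11.86198325] 50.12519112125011 yaw -0.06708370025835893 centre [654.72096684 -11.4516417 ]
cradle [618.89600975  35.00201177] [697.58626321  28.88035007] 78.92800980317745 yaw -0.07763803915498645 centre [655.07668576  -8.73591647]
0.120002918274035
```

```bash
python3 - <<'E'
from h import *
f=np.load('w3.npz'); p={k:f[k] for k in f if k not in('im','d')}
g=cv2.cvtColor(f['im'],cv2.COLOR_RGB2GRAY); bh=cv2.morphologyEx(g,cv2.MORPH_BLACKHAT,cv2.getStructuringElement(cv2.MORPH_ELLIPSE,(13,13)))
for t in(15,25,40):
    n,l,s,c=cv2.connectedComponentsWithStats((bh>t).astype(np.uint8))
    for i in range(1,n):
        if 190<c[i][0]<325 and 120<c[i][1]<215 and s[i,4]>8: print(t,c[i].round(1),s[i],(onplane(p,c[i],.016)*1000).round(1))
# cradle top edges from height
X=cloud(p,f['d']); m=(X[...,2]>.009)&(X[...,2]<.022)&(X[...,0]>.59)&(X[...,0]<.72)&(X[...,1]>-.03)&(X[...,1]<.045)
Q=X[m][:,:2]*1000
for x in range(615,700,10):
    k=abs(Q[:,0]-x)<2; print(x,Q[k,1].max().round(1),end='; ')
cv2.imwrite('pics/w3c.png',cv2.resize(cv2.cvtColor(f['im'][115:225,185:330],cv2.COLOR_RGB2BGR),None,fx=5,fy=5,interpolation=cv2.INTER_CUBIC))
E
```

```text
15 [258.1 133.4] [204 129 106  12 338] [[659.7  34.8  16. ]]
15 [209.7 138.5] [206 135   9   8  52] [[618.  31.  16.]]
15 [302.9 144.1] [299 140   9   9  55] [[698.5  25.2  16. ]]
15 [250.7 183.5] [195 145 118  98 896] [[652.7 -10.1  16. ]]
15 [242.8 146.6] [239 146  10   2  14] [[646.3  23.5  16. ]]
15 [259.7 147.6] [254 147  14   2  19] [[661.   22.5  16. ]]
15 [276.7 148.7] [271 148  14   2  18] [[675.8  21.4  16. ]]
15 [211.8 193.3] [205 191  14   8  37] [[617.2 -19.1  16. ]]
15 [252.6 209.4] [206 196  94  35 501] [[654.2 -35.3  16. ]]
15 [299.3 197.5] [295 196  12   5  26] [[697.2 -24.   16. ]]
15 [213.3 204.5] [211 203   6   4  13] [[617.9 -30.1  16. ]]
25 [256.4 133.1] [205 129 104   9 281] [[658.2  35.1  16. ]]
25 [209.8 138.5] [206 135   8   8  44] [[618.1  31.   16. ]]
25 [303.1 144.1] [300 141   7   7  43] [[698.6  25.2  16. ]]
25 [252.6 183.9] [195 145 117  98 711] [[654.5 -10.5  16. ]]
25 [213.4 192.6] [211 191   6   4  11] [[618.6 -18.4  16. ]]
25 [253.  207.9] [210 196  85  26 380] [[654.6 -33.8  16. ]]
40 [258.9 133.2] [206 129 103   9 234] [[660.4  35.   16. ]]
40 [303.3 144. ] [301 141   6   7  32] [[698.8  25.3  16. ]]
40 [264.3 181.5] [200 150 112  40 320] [[665.1  -8.4  16. ]]
40 [243.4 205. ] [215 196  74  19 186] [[645.8 -30.8  16. ]]
40 [281.5 214.7] [269 213  24   5  73] [[681.2 -41.   16. ]]
615 37.4; 625 36.6; 635 35.9; 645 35.3; 655 34.4; 665 33.6; 675 32.9; 685 32.2; 695 31.4;
```

View pics/w3c.png

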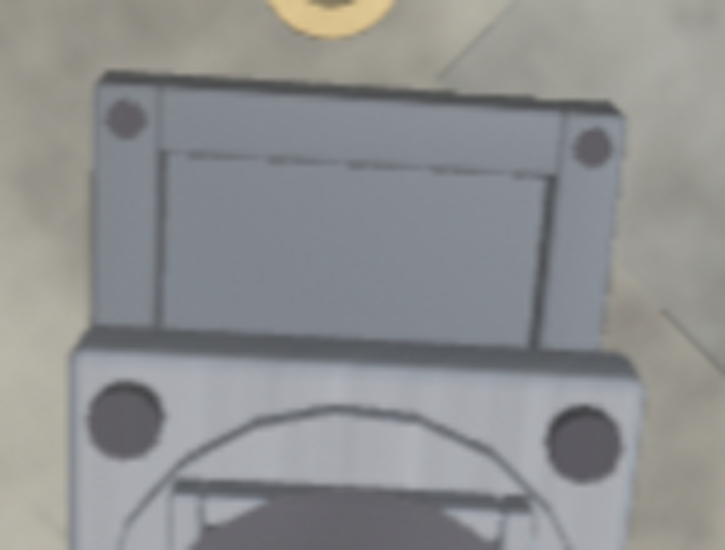

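```bash
python3 - <<'E'
from h import *
T=np.array([.6553,-.0116]); c=np.array([.6560,-.0130]); o=[np.pi,0,-.018]
ctrl.move_l([*c,.07],v=.08,ori=o)
for z in(.050,.048):
    ctrl.move_l([*c,z],v=.03,ori=o); ctrl.dwell(.2)
    t=np.mean([ctrl.read_state()['tcp_pos'][:2] for _ in range(3)],axis=0); print(t); c=c+(T-t)
ctrl.move_l([*c,.045],v=.02,ori=o); ctrl.dwell(.15); rep('pre')
for z in np.arange(.043,.0275,-.0015):
    ctrl.move_l([*c,z],v=.02,ori=o); s=rep('%.4f'%z); F=s['wrist_force']
    if F[2]>2 or np.hypot(F[0],F[1])>6: print('contact'); break
E
```

```text
[ 0.65630005 -0.01304526]
[ 0.65503406 -0.01157364]
pre t30.20 F [-0.33  0.26 -4.16] T [-0.006 -0.034  0.001] q6 -0.107 tau6 -0.0 w 0.0451 tcp [ 0.6553 -0.0116  0.045 ]
0.0430 t30.45 F [-0.68  0.14 -4.58] T [ 0.016 -0.031 -0.03 ] q6 -0.107 tau6 -0.0 w 0.0453 tcp [ 0.655  -0.0115  0.0427]
0.0415 t30.70 F [-0.19 -1.02 -4.14] T [ 0.002 -0.011  0.02 ] q6 -0.107 tau6 -0.0 w 0.0452 tcp [ 0.6551 -0.0115  0.0413]
0.0400 t30.95 F [-0.9  -0.18 -4.69] T [-0.045 -0.055 -0.011] q6 -0.107 tau6 -0.0 w 0.0448 tcp [ 0.6551 -0.0116  0.0398]
0.0385 t31.20 F [ 0.25  0.25 -4.22] T [0.009 0.03  0.032] q6 -0.107 tau6 0.0 w 0.0449 tcp [ 0.6551 -0.0116  0.0383]
0.0370 t31.45 F [ 0.35 -0.   -6.  ] T [-0.02   0.001  0.009] q6 -0.107 tau6 -0.0 w 0.0452 tcp [ 0.6551 -0.0116  0.0368]
0.0355 t31.70 F [-0.2   0.17 -3.92] T [-0.033  0.021 -0.014] q6 -0.107 tau6 -0.0 w 0.0452 tcp [ 0.6551 -0.0116  0.0353]
0.0340 t31.95 F [ 0.95  0.45 -4.66] T [ 0.019 -0.028 -0.035] q6 -0.107 tau6 0.0 w 0.0452 tcp [ 0.6551 -0.0116  0.0338]
0.0325 t32.20 F [-0.38  0.31 -5.15] T [-0.022 -0.027  0.009] q6 -0.107 tau6 0.0 w 0.0449 tcp [ 0.6551 -0.0115  0.0323]
0.0310 t32.45 F [-0.34  0.17 -1.87] T [ 0.036  0.173 -0.001] q6 -0.107 tau6 0.001 w 0.0446 tcp [ 0.6556 -0.0116  0.0315]
0.0295 t32.70 F [-3.59 -0.07  5.19] T [ 0.019  0.706 -0.009] q6 -0.107 tau6 -0.003 w 0.0451 tcp [ 0.6557 -0.0116  0.0314]
contact
```

```bash
python3 - <<'E'
from h import *
s=ctrl.read_state(); x,y=.6555,-.0116
ctrl.move_l([x,y,.031],v=.02); rep()
ctrl.move_gripper(.066,20); rep('open'); x,y=ctrl.read_state()['tcp_pos'][:2]
ctrl.move_l([x,y,.15],v=.12)
ctrl.move_to([.56,.06,.23],[np.pi,0,0]); rep('look')
p,im,d=snap('wrist','w4.png'); X=cloud(p,d)
m=(X[...,2]>.052)&(X[...,2]<.09)&(X[...,0]<.72)&(X[...,0]>.45)&(X[...,1]>-.06)&(X[...,1]<.2)
n,l,st,c=cv2.connectedComponentsWithStats(m.astype(np.uint8))
for i in range(1,n):
    if st[i,4]>100: print(onplane(p,c[i],.061),np.median(X[l==i][:,2]))
p,im,d=snap('side','s4.png'); a=cv2.cvtColor(im[90:290,90:350],cv2.COLOR_RGB2BGR)
cv2.imwrite('pics/s4c.png',cv2.resize(a,None,fx=2.5,fy=2.5))
E
```

```text
t32.95 F [0.12 0.13 1.19] T [-0.021  0.247 -0.016] q6 -0.107 tau6 0.005 w 0.0449 tcp [ 0.6561 -0.0117  0.0315]
open t33.29 F [ 0.3  -0.16  0.08] T [ 0.024 -0.01   0.009] q6 -0.107 tau6 -0.0 w 0.0661 tcp [ 0.6558 -0.0116  0.0312]
look t35.07 F [ 0.32  0.48 -0.17] T [0.022 0.014 0.028] q6 -0.018 tau6 0.003 w 0.0661 tcp [0.5601 0.0597 0.2292]
[[0.49317024 0.08129721 0.061     ]] 0.05998772383282838
[[ 0.48849622 -0.00309628  0.061     ]] 0.06007632368586682
[[ 0.65512449 -0.00912102  0.061     ]] 0.06029880868969789
```

View pics/w4.png

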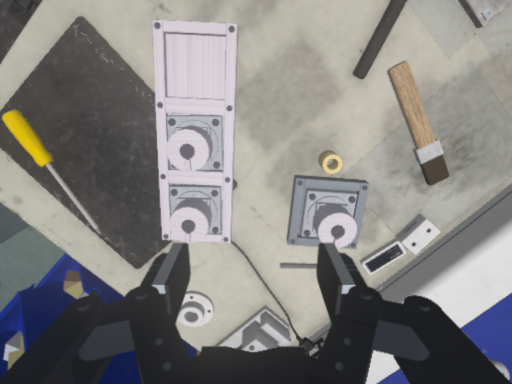

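View pics/s4c.png

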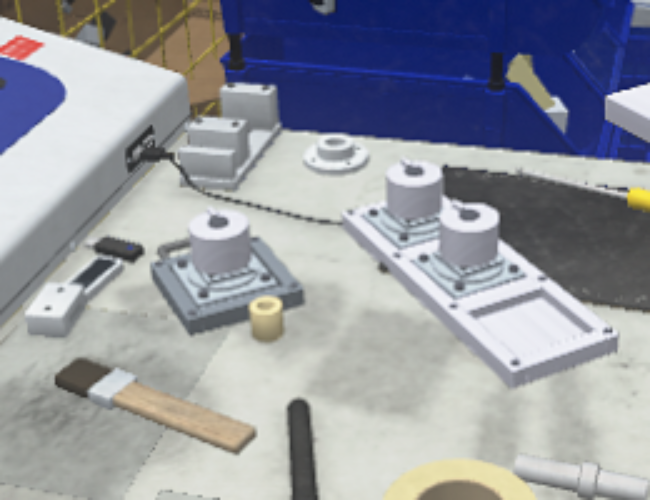

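```bash
python3 -c "
from plant import ctrl
ctrl.sign_off(); print(ctrl.read_state()['clock'])"
```

```text
the job is handed in; nothing more can be done
the job is handed in; nothing more can be done
```

The job is handed in. The roller that drags was the left one (+y), and that unit now sits in the reject cradle.

- **Turning test:** I turned each roller 1.4 to 1.6 rad. The left one resisted with about 0.26 N m; the other two stayed under about 0.07 N m. Afterwards all three pointers showed roughly 90° away from the front.
- **Placing:** The unit went into the cradle with no side contact on the way down. It touched the floor at the same tool height as in the rack (31.4 mm), and I pressed no harder than about 10 N.
- **Final checks:**
  - The roller top in the cradle is level with the two still in the rack (60.3 mm against 60.0 and 60.1 mm).
  - The two good units moved no more than about 1 mm.
  - The bush and hex key look undisturbed.
  - The robot was clear of everything, with the clock at about 35 s.
- **One disagreement:** The last picture put the roller in the cradle about 3 mm off in y. A finger partly hides it in that view. Tool position at release, level seating and the 2.5 mm pocket play point to it being centred within tolerance.
- **Side forces:** These climbed to about 12 N at the wrist while turning the good rollers, which is below the 30 N limit. I could not measure the contact force at the rack itself.

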